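# Level the breadboard plate beside the slide rule bin

## Robot

A 6-joint arm with a two-finger parallel gripper is mounted at the origin on the work surface. World frame = base frame: x ahead of the robot, y to its left, z up, the work surface at z = 0. Lengths are in m, angles in rad, forces in N, time in s.
With the tool pointing down it reaches from about 0.3 to 0.775 m from the base axis. Payload 14.6 kg.
Tool frame: the origin (TCP) lies on the centre line of the jaws, within the pads' length; the fingertips stand ctrl.tcp_to_tips ahead of it and the grasp point (between the pads) lies 2 mm behind it (ctrl.tcp_to_tips is the distance from the TCP to the fingertips, in m); z points along the fingers, y is the line along which they close (so a half turn about z gives the same grasp; the last joint's range is limited). The gripper opens to 94 mm and grips with 3 to 60 N. Pads are 16 mm wide; open, the fingers measure 119 mm over their backs; the gripper's body (75 mm by 177 mm) begins 78 mm behind the grasp point.
Start: joints at [-1.232, 0.3, 1.521, -0, 1.321, -0.067], TCP at [0.217, -0.505, 0.201] pointing down, gripper open.
Joint ranges: [-3.03, 3.03], [-0.79, 2.21], [0.23, 2.52], [-1.04, 4.18], [0, 3.07], [-2.55, 2.55]. Speed limits (rad/s): [2.22, 2.22, 2.57, 3.14, 3.14, 3.14].

## Interface

Orientations are given as [roll, pitch, yaw] about the fixed x, y, z axes, in that order (R = Rz(yaw) Ry(pitch) Rx(roll)).
In Python, from station import telemetry, viewer, hand_in, ctrl gives the robot as it stands.
- The arm moves only by the tool step_arm, never from a script. Its argument "plan" is a list of rows, each an object of numbers: "dx", "dy", "dz": the shift along the tool's x, y, z scaled (see below); "rx", "ry", "rz": the turn, a rotation vector about the tool's x, y, z scaled (see below); "claw": the closure, from 0 (fully open) to 1 (shut). In form: [{"dx": .., "dy": .., "dz": .., "rx": .., "ry": .., "rz": .., "claw": ..}, ...]. A call has 1 to 10 rows; each row shifts and turns the commanded pose from where the row before left it, along the tool's axes as they then stand; what a row does not reach is not made up. The controller multiplies each number of a shift by 0.1 m and each number of a turn by 90 degrees. A row lasts 1/10 s, in which the tool goes at most 50 mm and 8.59 degrees, less where a joint would pass 70% of its speed; a pose out of reach is approached as far as the arm can. A call with a number of a shift or a turn outside -1 to 1 is refused whole. A call with a gripper value outside its range is refused whole. The fingers move at their own pace and stop on an object; "grip_force" is the grip in N (left out, the last holds). Time passes only in rows, so rows that do not move let the fingers close. It gives the time, the measured TCP pose, the force, the opening and the grip force at its end, in the units of the state.
- telemetry.get_obs(): the state, without advancing time (a new reading comes with each control period).
- viewer.camera(name): name is "side" or "top" or "wrist"; returns a dict with "img" (384x512x3 uint8, red, green, blue), "z_map" (384x512 float32, m along the optical axis (not along the pixel's ray), 0 where there is no reading), "fx", "fy", "cx", "cy" (pixels), "R" (3x3) and "t" (3): a world point X has camera coordinates R X + t; the wrist camera has in their place "tool_from_camera" (4x4, takes a point from camera to tool coordinates, whose origin is the TCP and whose axes are the flange's). Camera axes: x right, y down, z forward; pixel columns grow to the right and rows downward; lengths in m; the calibration is good to about 2 mm. A picture is of the moment at which its call begins: read the wrist's pose just before it.
- hand_in(): hands the job in; it is judged then, once.
Trained networks look in a picture, given as the dict that the camera call returned (one of the last four; its "shot" number tells which), for a name from the list of things; names that differ only in an ending like _2 or _b are one class to them, and where a whole thing is asked for, a point or a joint stands for the part that bears it (a point fixed in the world has none). Each returns a list of dicts, best first, with "score" (0 to 1); they miss things now and then, are a little off and sometimes report something else, mostly with a low value. They report only what shows in the picture. A call takes as long as a camera call.
- viewer.recognise(target, picture): "rect" ([left, top, right, bottom] in pixels, round what is visible of it).
The state is a dict: "time_s": time; "qpos": joint angles; "joint_vel": joint speeds; "tau": joint torques, N m; "ee_pos": TCP position; "eef_rot": TCP orientation; "force": force on the tool from outside, world axes, zero at the start; "moment": the same for the moment, N m; "grip_width": finger opening in m; "grip_force": force on a finger pad.
Only numpy, scipy, OpenCV 4.12 (cv2) and the standard library are available. Lean on these libraries where they do the work, as an engineer would, in place of code of your own. Each camera call takes 0.05 s, during which the arm holds its last target. There are 200 camera calls.

## Task

Level the square aluminium plate: turn its two winged foot screws, one after the other, until the bubble in each of its two tube vials lies wholly between the two black lines. Do not press on the vials, and let go of the screws at the end.

Things in the scene. Friction and masses are not known exactly. Their poses are not given: they have to be found in the camera images.
- level: Two dark vials (106x30x18 mm, pale window) in an L, fixed on a 230 mm square aluminium plate (top 47 mm above bench). Axes along plate edges, z up; origin on no object, 65 mm above bench. Middles (x,y mm): vial a (0,-80) along x, vial b (85,0) along y; black lines 18 mm each side of the middle. Feet: screw_a (-50,60), screw_b (120,-110), fixed dome (120,60). Plate cannot slide, tilts <0.5 deg.
- bubble_a (a point): Centre of the bubble in vial a: pale block 16x13 mm with dark edge, on the window, 66 mm above bench. It moves along level x only and by screw_a only, 30 mm per rad: clockwise from above raises that corner and draws it to -x, counter-clockwise to +x. Between the lines when its level x is near 0; starts 15 to 33 mm off.
- bubble_b (a point): The like in vial b. It moves along level y only and by screw_b only, 30 mm per rad: clockwise from above draws it to -y, counter-clockwise to +y. Between the lines when its level y is near 0; starts 15 to 33 mm off.
- screw_a: Steel foot screw at level (-50,60) mm. Head: upright wing bar 46 long, 10 thick, 30 mm tall, over a 26 mm round collar 10 mm tall. Origin on the turning axis at mid-height of the bar, 72 mm above bench (bar 57 to 87). x along the bar, y across (grip here), z the axis. Stays where left, friction 0.06 N m, no visible rise; stops 1.15 rad either side of level; starts 0.5 to 1.1 rad off.
- screw_b: The same kind of screw, diagonally across from screw_a, in the corner at level (120,-110) mm; same sizes, origin, axes, friction, stops and start range. Not to be confused with a loose spare screw of the same look that stands on the bench beside the plate. A slide rule, a clear triangle and a pen tray also lie nearby.

How it is judged:
At the end, for the whole second after the job is handed in: Both bubbles' centres are within 11 mm of the middles of their vials, so that each 16 mm bubble lies between its two lines (36 mm apart) (x of bubble_a in the frame of level between -0.011 and 0.011 m and y of bubble_b in the frame of level between -0.011 and 0.011 m); the robot touches nothing.
It fails at once if the vials are pressed with more than 8 N (contact force between level and anything else above 8 N).
It also fails if it takes over 45 s, if anything falls off the work surface, if the arm or the gripper's body presses on something with over 40 N, if the wrist force passes 120 N, or if a joint passes its speed limit or range.

## Working session

There is one attempt and no reset: what is moved stays moved. The work goes in short steps, Python scripts to look and compute and a tool call to move; the robot and the scene stay as the last step left them, time stands still between calls to the robot, and variables do not carry over. Pictures are saved under pics/ and viewed, at most 10 in all, crops included, and the job is handed in when it is done.

Besides the shell and the picture viewer there is one more tool, called in YAML: its name, and indented under it one key for each argument. step_arm: Moves the arm, as the interface text tells. Shifts and turns lie within -1 to 1; 1 stands for 0.1 m of shift or 90 degrees of turn. Its arguments: {"type":"object","properties":{"plan":{"type":"array"},"grip_force":{"type":"number"}},"required":["plan"]}

```bash
mkdir -p pics
cat > h.py <<'E'
import numpy as np,cv2
from scipy.spatial.transform import Rotation as Ro
from station import telemetry, viewer, hand_in, ctrl
def pose():
    o=telemetry.get_obs(); T=np.eye(4); T[:3,:3]=Ro.from_euler('xyz',o['eef_rot']).as_matrix(); T[:3,3]=o['ee_pos']; return T
def shot(n):
    T=pose(); c=viewer.camera(n)
    if n=='wrist': c['W']=T@c['tool_from_camera']
    else:
        M=np.eye(4);M[:3,:3]=c['R'];M[:3,3]=c['t'];c['W']=np.linalg.inv(M)
    return c
def at_z(c,u,v,z):
    d=c['W'][:3,:3]@np.array([(u-c['cx'])/c['fx'],(v-c['cy'])/c['fy'],1]);o=c['W'][:3,3]
    return o+d*(z-o[2])/d[2]
def px(c,X):
    p=np.linalg.inv(c['W'])@np.append(X,1); return np.array([c['fx']*p[0]/p[2]+c['cx'],c['fy']*p[1]/p[2]+c['cy']])
def save(c,n,s=1.5): cv2.imwrite('pics/'+n,cv2.resize(c['img'][:,:,::-1],None,fx=s,fy=s))
E
python3 - <<'E'
from h import *
print(telemetry.get_obs(),ctrl.tcp_to_tips)
c=shot('top'); save(c,'top.png')
print(c['W'],c['fx'])
for n,z in (('level',.065),('bubble_a',.066),('screw_a',.08)):
    for r in viewer.recognise(n,c)[:4]:
        b=r['rect'];print(n,r['score'],np.round(b),at_z(c,(b[0]+b[2])/2,(b[1]+b[3])/2,z).round(3))
E
```

```text
{'time_s': 0.0, 'qpos': array([-1.23158121e+00,  3.00467973e-01,  1.52157834e+00,  4.03745750e-06,
        1.32065283e+00, -6.66150417e-02]), 'joint_vel': array([ 1.26466042e-03, -3.97757425e-04,  4.49551622e-04,  6.98760688e-04,
       -1.06655248e-03, -1.92140990e-05]), 'tau': array([-9.12296559e-05, -5.31805158e+01, -3.52738166e+01,  7.08310073e-02,
        2.43772828e-02, -9.96318317e-05]), 'ee_pos': array([ 0.21703599, -0.50509048,  0.20078919]), 'eef_rot': array([-3.14048888e+00, -7.75563040e-05,  4.05829115e-01]), 'force': array([0.50378596, 0.47378654, 0.26927751]), 'moment': array([ 0.02264138,  0.00635392, -0.04240026]), 'grip_force': 0.0, 'grip_width': 0.09363374635292669} 0.017
[[ 0.0257705  -0.99863987  0.04532419  0.53640205]
 [-0.99903953 -0.02412053  0.03658155 -0.00723322]
 [-0.03543855 -0.04622338 -0.99830231  0.74171357]
 [ 0.          0.          0.          1.        ]] 410.072223602934
level 0.7 [268. 155. 360. 245.] [ 0.555 -0.08   0.065]
bubble_a 0.4 [307. 154. 319. 165.] [ 0.621 -0.076  0.066]
screw_a 0.83 [250. 234. 279. 250.] [0.485 0.001 0.08 ]
```

View pics/top.png

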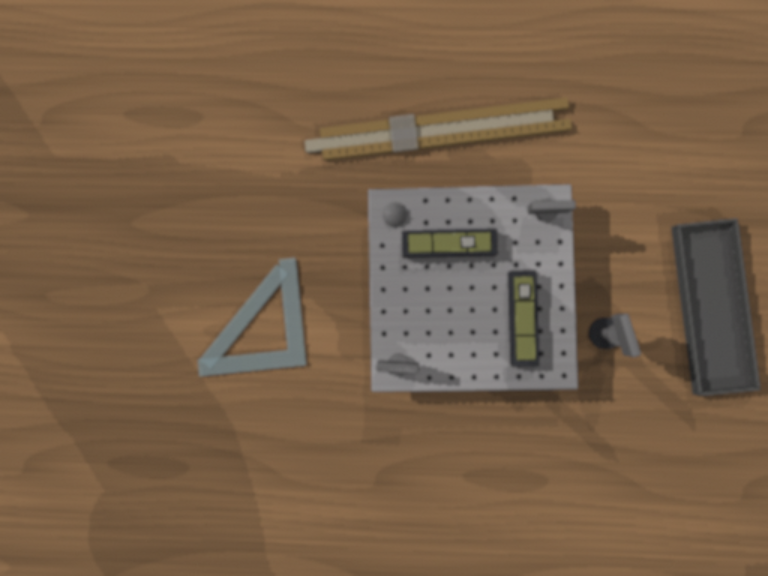

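The view has up = world +x and left = world +y. The dome is at about (395,215), screw_b (550,208), screw_a (400,367), the spare screw (615,335), vial b (449,244) and vial a (524,318). Bubble a sits toward +x, so it needs clockwise. Bubble b sits toward -y, so it needs counter-clockwise.

Run:
```python
from h import *
c=shot('top')
P=lambda u,v,z:at_z(c,u/1.5,v/1.5,z)
a,b=P(400,367,.085),P(550,208,.085); print('a',a,'b',b,'d',np.linalg.norm(a-b),'exp',.2404)
va,vb,d=P(524,318,.062),P(449,244,.062),P(395,215,.055);print(va,vb,d)
L=np.array([[-.05,.06],[.12,-.11],[0,-.08],[.085,0],[.12,.06]]);W=np.array([a,b,va,vb,d])[:,:2]
z=(L-L.mean(0))@[1,1j];w=(W-W.mean(0))@[1,1j];k=np.vdot(z,w)/np.vdot(z,z);yaw=np.angle(k)
R=np.array([[np.cos(yaw),-np.sin(yaw)],[np.sin(yaw),np.cos(yaw)]]);o=W.mean(0)-R@L.mean(0)
print('yaw',yaw,abs(k),'o',o,'res',(W-(L@R.T+o)).round(4))
for n,u,v in(('ba',524,290),('bb',467,242)):print(n,R.T@(P(u,v,.066)[:2]-o))
print('screws',L[:2]@R.T+o)
T=pose();print(T)
g=np.append(L[0]@R.T+o,.22);print('tool delta to above a',T[:3,:3].T@(g-T[:3,3]))
```

```text
a [ 0.48102189 -0.00356752  0.085     ] b [ 0.65413675 -0.15913584  0.085     ] d 0.232745047110193 exp 0.2404
[ 0.53638022 -0.13785477  0.062     ] [ 0.61599092 -0.05428555  0.062     ] [0.64821415 0.00637688 0.055     ]
yaw 0.051279933139564526 0.9769216703454099 o [ 0.53150348 -0.05853093] res [[ 0.0025 -0.0024]
 [-0.0028  0.0031]
 [ 0.0008  0.0006]
 [-0.0004 -0.0001]
 [-0.0001 -0.0012]]
ba [ 0.03134008 -0.0798009 ]
bb [ 0.08576303 -0.0195632 ]
screws [[ 0.47849376 -0.00117267]
 [ 0.65698406 -0.16223543]]
[[ 9.18787672e-01  3.94752045e-01 -1.91471023e-04  2.17066457e-01]
 [ 3.94752091e-01 -9.18787527e-01  5.16111306e-04 -5.05207480e-01]
 [ 2.78148061e-05 -5.49780291e-04 -9.99999848e-01  2.01088006e-01]
 [ 0.00000000e+00  0.00000000e+00  0.00000000e+00  1.00000000e+00]]
tool delta to above a [ 0.4391655  -0.35991233 -0.01870191]
```

step_arm:
  plan:
    - {"dx":0.45,"dy":-0.118,"dz":-0.03}
    - {"dx":0.45,"dy":-0.118,"dz":-0.03}
    - {"dx":0.45,"dy":-0.118,"dz":-0.03}
    - {"dx":0.45,"dy":-0.118,"dz":-0.03}
    - {"dx":0.45,"dy":-0.118,"dz":-0.03}
    - {"dx":0.45,"dy":-0.118}
    - {"dx":0.45,"dy":-0.118}
    - {"dx":0.45,"dy":-0.118}
    - {"dx":0.45,"dy":-0.118}
    - {"dx":0.45,"dy":-0.118}

```text
$.plan[0]: bad value
```

step_arm:
  plan:
    - {"rz":-0.095}
    - {"rz":-0.095}
    - {"rz":-0.095}
    - {"rz":-0.095}
    - {"rz":-0.095}
    - {"rz":-0.095}
    - {"rz":-0.095}
    - {"rz":-0.077}
    - {"rz":0}

```text
$.plan[0]: bad value
```

Run:
```python
from h import *
o=telemetry.get_obs();print(o['time_s'],o['ee_pos'],o['eef_rot'],o['qpos'])
c=shot('wrist'); save(c,'w1.png')
print(px(c,[.657,-.162,.087])*1.5)
for r in viewer.recognise('screw_b',c)[:4]:
    b=np.array(r['rect']);print(r['score'],np.round(b*1.5),at_z(c,(b[0]+b[2])/2,(b[1]+b[3])/2,.08).round(4))
```

```text
0.25 [ 0.21706646 -0.50520748  0.20108801] [-3.14104287e+00 -2.78148061e-05  4.05798013e-01] [-1.23159342e+00  3.00158584e-01  1.52127328e+00 -9.11606010e-06
  1.32071120e+00 -6.65928515e-02]
[    7.24871594 -1098.10857778]
```

View pics/w1.png

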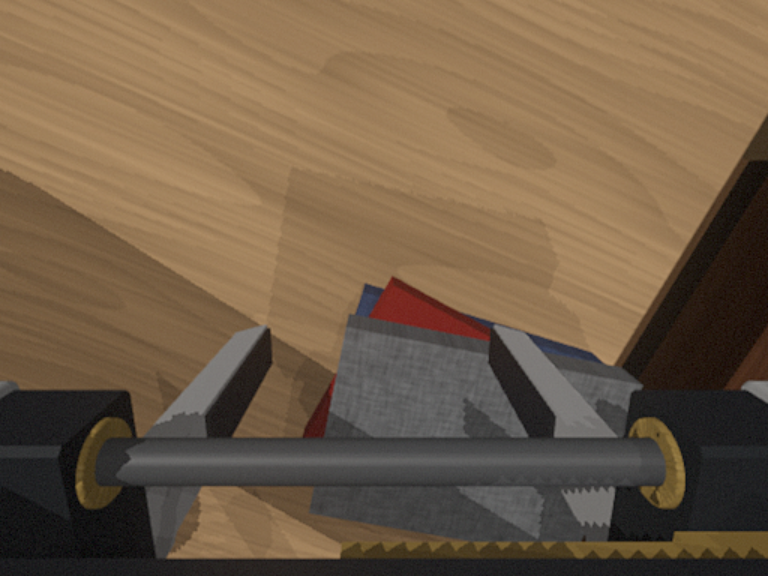

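The moves were refused because every field has to be given. This wrist picture only shows books below the start pose.

step_arm:
  plan:
    - {"dx":0.45,"dy":-0.118,"dz":-0.03,"rx":0,"ry":0,"rz":0,"claw":0}
    - {"dx":0.45,"dy":-0.118,"dz":-0.03,"rx":0,"ry":0,"rz":0,"claw":0}
    - {"dx":0.45,"dy":-0.118,"dz":-0.03,"rx":0,"ry":0,"rz":0,"claw":0}
    - {"dx":0.45,"dy":-0.118,"dz":-0.03,"rx":0,"ry":0,"rz":0,"claw":0}
    - {"dx":0.45,"dy":-0.118,"dz":-0.03,"rx":0,"ry":0,"rz":0,"claw":0}
    - {"dx":0.45,"dy":-0.118,"dz":0,"rx":0,"ry":0,"rz":0,"claw":0}
    - {"dx":0.45,"dy":-0.118,"dz":0,"rx":0,"ry":0,"rz":0,"claw":0}
    - {"dx":0.45,"dy":-0.118,"dz":0,"rx":0,"ry":0,"rz":0,"claw":0}
    - {"dx":0.45,"dy":-0.118,"dz":0,"rx":0,"ry":0,"rz":0,"claw":0}
    - {"dx":0.45,"dy":-0.118,"dz":0,"rx":0,"ry":0,"rz":0,"claw":0}

```text
time_s: 1.35
ee_pos: [0.5853, -0.2178, 0.2164]
eef_rot: [3.142, -0.0, 0.406]
force: [-0.6, -0.5, 0.4]
grip_width: 0.0939
grip_force: 0.0
```

step_arm:
  plan:
    - {"dx":0,"dy":0,"dz":0,"rx":0,"ry":0,"rz":-0.095,"claw":0.5}
    - {"dx":0,"dy":0,"dz":0,"rx":0,"ry":0,"rz":-0.095,"claw":0.5}
    - {"dx":0,"dy":0,"dz":0,"rx":0,"ry":0,"rz":-0.095,"claw":0.5}
    - {"dx":0,"dy":0,"dz":0,"rx":0,"ry":0,"rz":-0.095,"claw":0.5}
    - {"dx":0,"dy":0,"dz":0,"rx":0,"ry":0,"rz":-0.095,"claw":0.5}
    - {"dx":0,"dy":0,"dz":0,"rx":0,"ry":0,"rz":-0.095,"claw":0.5}
    - {"dx":0,"dy":0,"dz":0,"rx":0,"ry":0,"rz":-0.095,"claw":0.5}
    - {"dx":0,"dy":0,"dz":0,"rx":0,"ry":0,"rz":-0.077,"claw":0.5}

```text
time_s: 2.15
ee_pos: [0.5839, -0.2193, 0.2162]
eef_rot: [-3.141, -0.0, 1.577]
force: [0.0, 0.2, 0.3]
grip_width: 0.0472
grip_force: 0.0
```

Run:
```python
from h import *
o=telemetry.get_obs();print(o['time_s'],o['ee_pos'],o['eef_rot'],o['qpos'],o['grip_width'])
c=shot('wrist'); save(c,'w2.png')
print(px(c,[.657,-.162,.087])*1.5)
for r in viewer.recognise('screw_b',c)[:4]:
    b=np.array(r['rect']);print(r['score'],np.round(b*1.5),at_z(c,(b[0]+b[2])/2,(b[1]+b[3])/2,.08).round(4))
```

```text
2.15 [ 0.58394123 -0.21925225  0.21623529] [-3.14137051e+00 -8.90165092e-05  1.57733835e+00] [-4.17889309e-01  4.57208763e-01  1.27171989e+00 -1.04931065e-05
  1.41290310e+00 -4.24429688e-01] 0.04724771608078053
[484.57181619 195.08911741]
0.9 [463. 157. 494. 223.] [ 0.6539 -0.159   0.08  ]
```

View pics/w2.png

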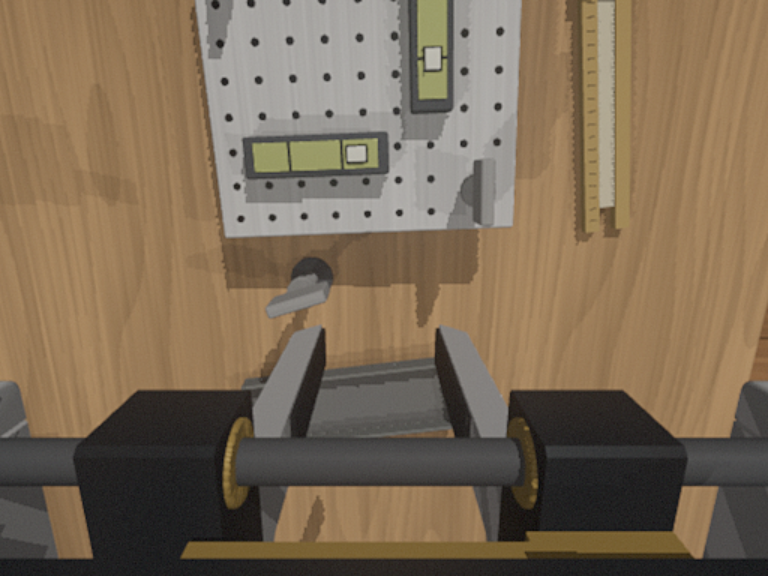

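The wrist view shows screw_b's bar at (484,190) on the plate corner, nearly upright in the image. The spare is off the plate at (300,295). I'll use depth to fit each bar.

```bash
cat >> h.py <<'E'
def bar(c,g,r=.035,lo=.082,hi=.095):
    v,u=np.mgrid[0:384,0:512];z=c['z_map']
    P=np.stack([(u-c['cx'])/c['fx']*z,(v-c['cy'])/c['fy']*z,z],-1)@c['W'][:3,:3].T+c['W'][:3,3]
    m=(z>0)&(P[...,2]>lo)&(P[...,2]<hi)&(np.hypot(P[...,0]-g[0],P[...,1]-g[1])<r)
    q=P[m]; rc=cv2.minAreaRect(q[:,:2].astype(np.float32)*1000)
    bx=cv2.boxPoints(rc); e=max(bx[1]-bx[0],bx[2]-bx[1],key=np.linalg.norm)
    a=np.arctan2(e[1],e[0])%np.pi
    print('bar n',len(q),'z',np.median(q[:,2]).round(4),'centre mm',np.round(rc[0],1),'size',np.round(rc[1],1),'yaw',a.round(3)); return np.array(rc[0])/1000,a
E
python3 - <<'E'
from h import *
c=shot('wrist'); T=pose()
p,a=bar(c,[.655,-.160])
try: bar(c,[.655,-.160],lo=.07)
except Exception as e: print(e)
d=T[:3,:3].T@(np.append(p,.215)-T[:3,3]);print('tool delta',d,'yaw now',telemetry.get_obs()['eef_rot'][2])
# level from vials in wrist view (800-scale pixels)
P=lambda u,v,z:at_z(c,u/1.5,v/1.5,z)
print('bb',P(356,153,.066),'mid b',P(316,155,.065),'lines',P(290,156,.065),P(342,154,.065),'ba',P(432,59,.066))
E
```

```text
bar n 448 z 0.0869 centre mm [ 658.7 -159.6] size [10. 45.] yaw 1.639
bar n 565 z 0.0866 centre mm [ 658.7 -159.5] size [10.1 45.3] yaw 1.634
tool delta [0.05981974 0.07462509 0.00124735] yaw now 1.5686117608501688
bb [ 0.56780828 -0.13398596  0.066     ] mid b [ 0.53886112 -0.13539051  0.065     ] lines [ 0.52005547 -0.13611533  0.065     ] [ 0.55764677 -0.13466646  0.065     ] ba [ 0.62049714 -0.07226939  0.066     ]
```

step_arm:
  plan:
    - {"dx":0.2,"dy":0.249,"dz":0,"rx":0,"ry":0,"rz":0,"claw":0.5}
    - {"dx":0.2,"dy":0.249,"dz":0,"rx":0,"ry":0,"rz":0,"claw":0.5}
    - {"dx":0.198,"dy":0.248,"dz":0,"rx":0,"ry":0,"rz":0,"claw":0.5}
    - {"dx":0,"dy":0,"dz":0,"rx":0,"ry":0,"rz":-0.043,"claw":0.5}
    - {"dx":0,"dy":0,"dz":0.3,"rx":0,"ry":0,"rz":0,"claw":0.5}
    - {"dx":0,"dy":0,"dz":0.3,"rx":0,"ry":0,"rz":0,"claw":0.5}
    - {"dx":0,"dy":0,"dz":0.2,"rx":0,"ry":0,"rz":0,"claw":0.5}
    - {"dx":0,"dy":0,"dz":0,"rx":0,"ry":0,"rz":0,"claw":0.5}

```text
time_s: 3.1
ee_pos: [0.6573, -0.159, 0.1331]
eef_rot: [-3.137, -0.002, 1.636]
force: [0.1, -0.6, 0.8]
grip_width: 0.0468
grip_force: 0.0
```

Run:
```python
from h import *
c=shot('wrist'); T=pose(); save(c,'w3.png'); print(T.round(4),telemetry.get_obs()['eef_rot'])
p,a=bar(c,[.6587,-.1596])
print('delta',T[:3,:3].T@(np.append(p,.079)-T[:3,3]))
```

```text
[[-6.530e-02  9.979e-01 -2.000e-03  6.581e-01]
 [ 9.979e-01  6.530e-02  6.000e-04 -1.593e-01]
 [ 7.000e-04 -2.000e-03 -1.000e+00  1.356e-01]
 [ 0.000e+00  0.000e+00  0.000e+00  1.000e+00]] [-3.13963388e+00 -7.43611098e-04  1.63616950e+00]
bar n 654 z 0.087 centre mm [ 658.9 -159.1] size [ 9.9 45.1] yaw 1.631
delta [0.00014242 0.00084794 0.0565656 ]
```

step_arm:
  plan:
    - {"dx":0,"dy":0.008,"dz":0.3,"rx":0,"ry":0,"rz":0,"claw":0.5}
    - {"dx":0,"dy":0,"dz":0.27,"rx":0,"ry":0,"rz":0,"claw":0.5}
    - {"dx":0,"dy":0,"dz":0,"rx":0,"ry":0,"rz":0,"claw":0.5}
    - {"dx":0,"dy":0,"dz":0,"rx":0,"ry":0,"rz":0,"claw":1}
    - {"dx":0,"dy":0,"dz":0,"rx":0,"ry":0,"rz":0,"claw":1}
    - {"dx":0,"dy":0,"dz":0,"rx":0,"ry":0,"rz":0,"claw":1}
    - {"dx":0,"dy":0,"dz":0,"rx":0,"ry":0,"rz":0,"claw":1}
    - {"dx":0,"dy":0,"dz":0,"rx":0,"ry":0,"rz":0,"claw":1}
  grip_force: 20

```text
time_s: 3.95
ee_pos: [0.6592, -0.1593, 0.0798]
eef_rot: [-3.141, -0.0, 1.639]
force: [-5.6, 2.8, -1.9]
grip_width: 0.0102
grip_force: 3.0
```

step_arm:
  plan:
    - {"dx":0,"dy":0,"dz":0,"rx":0,"ry":0,"rz":0,"claw":1}
    - {"dx":0,"dy":0,"dz":0,"rx":0,"ry":0,"rz":0,"claw":1}
    - {"dx":0,"dy":0,"dz":0,"rx":0,"ry":0,"rz":-0.085,"claw":1}
    - {"dx":0,"dy":0,"dz":0,"rx":0,"ry":0,"rz":-0.085,"claw":1}
    - {"dx":0,"dy":0,"dz":0,"rx":0,"ry":0,"rz":-0.085,"claw":1}
    - {"dx":0,"dy":0,"dz":0,"rx":0,"ry":0,"rz":-0.085,"claw":1}
    - {"dx":0,"dy":0,"dz":0,"rx":0,"ry":0,"rz":-0.085,"claw":1}
    - {"dx":0,"dy":0,"dz":0,"rx":0,"ry":0,"rz":0,"claw":1}
    - {"dx":0,"dy":0,"dz":0,"rx":0,"ry":0,"rz":0,"claw":1}

```text
time_s: 4.85
ee_pos: [0.6587, -0.1593, 0.0789]
eef_rot: [-3.14, -0.002, 2.307]
force: [-5.2, 0.6, -0.3]
grip_width: 0.0096
grip_force: 20.0
```

Run:
```python
from h import *
c=shot('top'); i=c['img'][100:280,230:420]; cv2.imwrite('pics/t2.png',cv2.resize(i[:,:,::-1],None,fx=3,fy=3,interpolation=cv2.INTER_CUBIC))
```

```text
(no output)
```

View pics/t2.png

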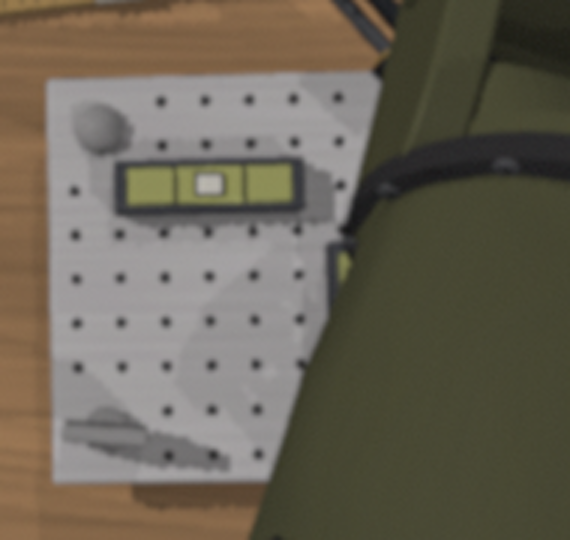

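Bubble b sits at (210,184), centred between its lines at 176 and 244. I'll release, rise and go to screw_a.

step_arm:
  plan:
    - {"dx":0,"dy":0,"dz":0,"rx":0,"ry":0,"rz":0,"claw":0.5}
    - {"dx":0,"dy":0,"dz":0,"rx":0,"ry":0,"rz":0,"claw":0.5}
    - {"dx":0,"dy":0,"dz":0,"rx":0,"ry":0,"rz":0,"claw":0.5}
    - {"dx":0,"dy":0,"dz":0,"rx":0,"ry":0,"rz":0,"claw":0.5}
    - {"dx":0,"dy":0,"dz":-0.2,"rx":0,"ry":0,"rz":0,"claw":0.5}
    - {"dx":0,"dy":0,"dz":-0.4,"rx":0,"ry":0,"rz":0,"claw":0.5}
    - {"dx":0,"dy":0,"dz":-0.4,"rx":0,"ry":0,"rz":0,"claw":0.5}
    - {"dx":0,"dy":0,"dz":-0.4,"rx":0,"ry":0,"rz":0,"claw":0.5}

```text
time_s: 5.7
ee_pos: [0.6592, -0.1593, 0.2211]
eef_rot: [3.141, 0.0, 2.306]
force: [-0.0, 0.5, 0.1]
grip_width: 0.0467
grip_force: 0.0
```

step_arm:
  plan:
    - {"dx":0.39,"dy":-0.13,"dz":0,"rx":0,"ry":0,"rz":0,"claw":0.5}
    - {"dx":0.39,"dy":-0.13,"dz":0,"rx":0,"ry":0,"rz":0,"claw":0.5}
    - {"dx":0.39,"dy":-0.13,"dz":0,"rx":0,"ry":0,"rz":0,"claw":0.5}
    - {"dx":0.39,"dy":-0.13,"dz":0,"rx":0,"ry":0,"rz":0,"claw":0.5}
    - {"dx":0.37,"dy":-0.12,"dz":0,"rx":0,"ry":0,"rz":0,"claw":0.5}
    - {"dx":0,"dy":0,"dz":0,"rx":0,"ry":0,"rz":0.09,"claw":0.5}
    - {"dx":0,"dy":0,"dz":0,"rx":0,"ry":0,"rz":0.09,"claw":0.5}
    - {"dx":0,"dy":0,"dz":0,"rx":0,"ry":0,"rz":0.09,"claw":0.5}
    - {"dx":0,"dy":0,"dz":0,"rx":0,"ry":0,"rz":0.09,"claw":0.5}
    - {"dx":0,"dy":0,"dz":0,"rx":0,"ry":0,"rz":0.09,"claw":0.5}

```text
time_s: 6.7
ee_pos: [0.4825, -0.0592, 0.2196]
eef_rot: [3.141, 0.0, 1.594]
force: [0.5, 0.1, -0.2]
grip_width: 0.0471
grip_force: 0.0
```

Run:
```python
from h import *
c=shot('wrist');c=shot('wrist'); T=pose(); save(c,'w4.png'); print(T.round(4),telemetry.get_obs()['eef_rot'],telemetry.get_obs()['qpos'])
p,a=bar(c,[.482,.0037])
print('px',px(c,[*p,.087])*1.5,'delta',T[:3,:3].T@(np.append(p,.135)-T[:3,3]))
```

```text
[[-2.650e-02  9.996e-01  6.000e-04  4.825e-01]
 [ 9.996e-01  2.650e-02 -1.000e-04 -5.920e-02]
 [-1.000e-04  6.000e-04 -1.000e+00  2.196e-01]
 [ 0.000e+00  0.000e+00  0.000e+00  1.000e+00]] [3.14102238e+00 1.08831257e-04 1.59728000e+00] [-1.97506851e-01  1.41624825e-01  1.67096861e+00  2.11765584e-05
  1.32841902e+00 -2.23995635e-01]
bar n 419 z 0.0865 centre mm [481.7   2.1] size [45.2  9.9] yaw 1.537
px [378.07709169 188.08891649] delta [0.06137737 0.000827   0.08454865]
```

View pics/w4.png

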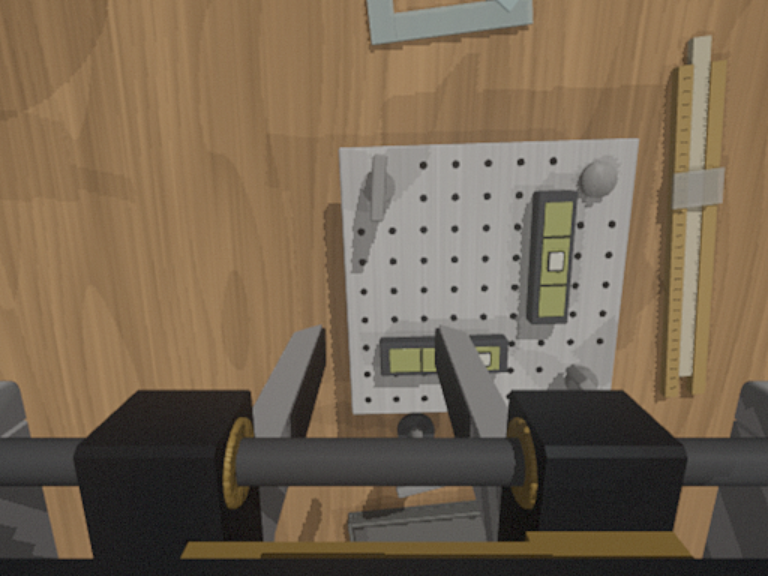

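Bubble b at (556,261) is still centred. Screw_a's bar is at (378,188), and the depth fit agrees with the given sizes.

step_arm:
  plan:
    - {"dx":0.307,"dy":0.004,"dz":0,"rx":0,"ry":0,"rz":0,"claw":0.5}
    - {"dx":0.307,"dy":0.004,"dz":0,"rx":0,"ry":0,"rz":0,"claw":0.5}
    - {"dx":0,"dy":0,"dz":0.3,"rx":0,"ry":0,"rz":0.038,"claw":0.5}
    - {"dx":0,"dy":0,"dz":0.3,"rx":0,"ry":0,"rz":0,"claw":0.5}
    - {"dx":0,"dy":0,"dz":0.24,"rx":0,"ry":0,"rz":0,"claw":0.5}
    - {"dx":0,"dy":0,"dz":0,"rx":0,"ry":0,"rz":0,"claw":0.5}

```text
time_s: 7.4
ee_pos: [0.48, 0.0023, 0.1329]
eef_rot: [-3.137, -0.0, 1.544]
force: [-0.0, 0.0, 0.2]
grip_width: 0.047
grip_force: 0.0
```

Run:
```python
from h import *
c=shot('wrist'); T=pose(); print(T[:3,3],telemetry.get_obs()['eef_rot'])
p,a=bar(c,[.4817,.0021])
print('delta',T[:3,:3].T@(np.append(p,.079)-T[:3,3]))
```

```text
[0.48102572 0.00219837 0.13495252] [-3.13970002e+00 -1.02212533e-04  1.54312391e+00]
bar n 659 z 0.0865 centre mm [481.6   2.8] size [45.2 10. ] yaw 1.539
delta [0.00064242 0.00062137 0.05595151]
```

step_arm:
  plan:
    - {"dx":0.006,"dy":0,"dz":0.3,"rx":0,"ry":0,"rz":0,"claw":0.5}
    - {"dx":0,"dy":0,"dz":0.27,"rx":0,"ry":0,"rz":0,"claw":0.5}
    - {"dx":0,"dy":0,"dz":0,"rx":0,"ry":0,"rz":0,"claw":0.5}
    - {"dx":0,"dy":0,"dz":0,"rx":0,"ry":0,"rz":0,"claw":1}
    - {"dx":0,"dy":0,"dz":0,"rx":0,"ry":0,"rz":0,"claw":1}
    - {"dx":0,"dy":0,"dz":0,"rx":0,"ry":0,"rz":0,"claw":1}
    - {"dx":0,"dy":0,"dz":0,"rx":0,"ry":0,"rz":0,"claw":1}
    - {"dx":0,"dy":0,"dz":0,"rx":0,"ry":0,"rz":0,"claw":1}
    - {"dx":0,"dy":0,"dz":0,"rx":0,"ry":0,"rz":0,"claw":1}
    - {"dx":0,"dy":0,"dz":0,"rx":0,"ry":0,"rz":0,"claw":1}
  grip_force: 20

```text
time_s: 8.45
ee_pos: [0.4806, 0.0031, 0.0784]
eef_rot: [-3.14, -0.001, 1.54]
force: [-5.9, 2.9, 2.9]
grip_width: 0.0098
grip_force: 20.0
```

step_arm:
  plan:
    - {"dx":0,"dy":0,"dz":0,"rx":0,"ry":0,"rz":0.09,"claw":1}
    - {"dx":0,"dy":0,"dz":0,"rx":0,"ry":0,"rz":0.09,"claw":1}
    - {"dx":0,"dy":0,"dz":0,"rx":0,"ry":0,"rz":0.09,"claw":1}
    - {"dx":0,"dy":0,"dz":0,"rx":0,"ry":0,"rz":0.09,"claw":1}
    - {"dx":0,"dy":0,"dz":0,"rx":0,"ry":0,"rz":0.09,"claw":1}
    - {"dx":0,"dy":0,"dz":0,"rx":0,"ry":0,"rz":0.09,"claw":1}
    - {"dx":0,"dy":0,"dz":0,"rx":0,"ry":0,"rz":0.085,"claw":1}
    - {"dx":0,"dy":0,"dz":0,"rx":0,"ry":0,"rz":0,"claw":1}
    - {"dx":0,"dy":0,"dz":0,"rx":0,"ry":0,"rz":0,"claw":1}

```text
time_s: 9.35
ee_pos: [0.4821, 0.0022, 0.0788]
eef_rot: [3.14, -0.001, 0.558]
force: [3.7, -5.0, -1.1]
grip_width: 0.0093
grip_force: 20.0
```

Run:
```python
from h import *
c=shot('top'); i=c['img'][100:280,230:420]; cv2.imwrite('pics/t3.png',cv2.resize(i[:,:,::-1],None,fx=3,fy=3,interpolation=cv2.INTER_CUBIC))
```

```text
(no output)
```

View pics/t3.png

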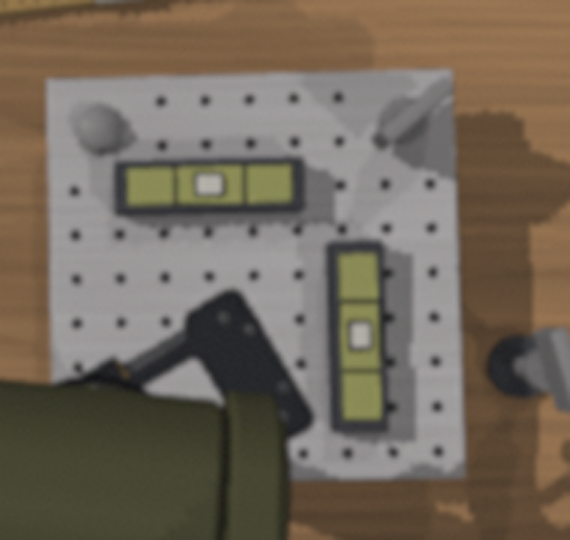

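Bubble a at (360,336) lies between its lines at 301 and 370. Bubble b at (210,184) lies between 176 and 244. Next I'll release and retreat.

step_arm:
  plan:
    - {"dx":0,"dy":0,"dz":0,"rx":0,"ry":0,"rz":0,"claw":0.5}
    - {"dx":0,"dy":0,"dz":0,"rx":0,"ry":0,"rz":0,"claw":0.5}
    - {"dx":0,"dy":0,"dz":0,"rx":0,"ry":0,"rz":0,"claw":0.5}
    - {"dx":0,"dy":0,"dz":0,"rx":0,"ry":0,"rz":0,"claw":0.5}
    - {"dx":0,"dy":0,"dz":-0.2,"rx":0,"ry":0,"rz":0,"claw":0.5}
    - {"dx":0,"dy":0,"dz":-0.4,"rx":0,"ry":0,"rz":0,"claw":0.5}
    - {"dx":0,"dy":0,"dz":-0.4,"rx":0,"ry":0,"rz":0,"claw":0.5}
    - {"dx":0,"dy":0,"dz":-0.3,"rx":0,"ry":0,"rz":0,"claw":0.5}
    - {"dx":0,"dy":0,"dz":0,"rx":0,"ry":0,"rz":0,"claw":0.5}
    - {"dx":0,"dy":0,"dz":0,"rx":0,"ry":0,"rz":0,"claw":0.5}

```text
time_s: 10.4
ee_pos: [0.4814, 0.0028, 0.2082]
eef_rot: [3.141, -0.0, 0.558]
force: [-0.5, -0.0, -0.7]
grip_width: 0.047
grip_force: 0.0
```

Run:
```python
from h import *
c=shot('top'); i=c['img'][100:280,230:420]; cv2.imwrite('pics/t4.png',cv2.resize(i[:,:,::-1],None,fx=3,fy=3,interpolation=cv2.INTER_CUBIC))
```

```text
(no output)
```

View pics/t4.png

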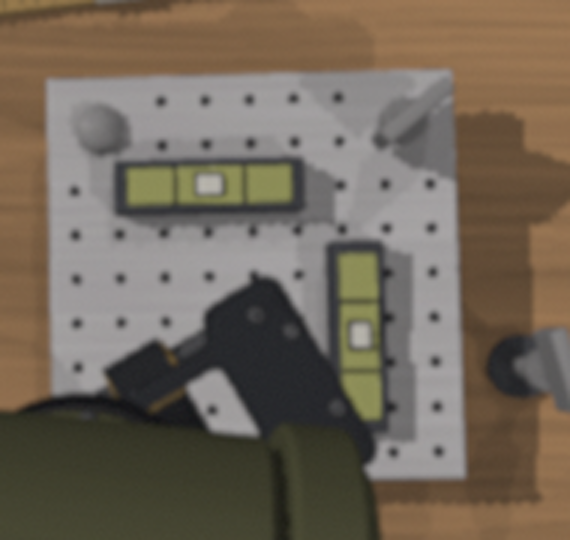

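Both bubbles stay centred, at (210,184) and (360,336), and the gripper is clear above the plate.

```bash
python3 -c "
from station import hand_in
print(hand_in())"
```

```text
the job is handed in; nothing more can be done
None
```

The plate is levelled: both bubbles lay centred between their lines in the last picture, both screws were released with the arm clear above the plate, and the job was handed in after about 10.5 s; no verdict was returned.

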